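# Tip two crates to find the stamped one and push it into the dispatch bay

## Robot

A 7-joint arm with a two-finger parallel gripper is mounted at the origin on a cart in front of the work surface, level with it; the furniture and walls round the work are solid. World frame = base frame: x ahead of the robot, y to its left, z up, the work surface at z = 0. Lengths are in m, angles in rad, forces in N, time in s.
With the tool pointing down it reaches from about 0.425 to 0.825 m from the base axis. Payload 3.6 kg.
Tool frame: the origin (TCP) lies where the fingers leave the gripper's body, on its centre line; the fingertips stand 73 mm ahead of it and the grasp point (between the pads) lies 54 mm ahead of it; x points along the fingers, y is the direction in which the jaws open and shut, and the axes are right-handed (so a half turn about x gives the same grasp; the last joint's range is limited). The gripper opens to 85 mm and grips with 20 to 120 N. Pads are 22 mm wide; open, the fingers measure 114 mm over their backs; the gripper's body (76 mm by 85 mm) begins 54 mm behind the grasp point. The pads swing forward as they close: fully open they stand 13 mm farther back than shut.
Start: joints at [1.202, 0.615, -0.013, 1.423, 0.008, 1.103, -0.04], TCP at [0.218, -0.612, 0.304] pointing down, gripper open.
Joint ranges: [-3.12, 3.12], [-0.3, 2.06], [-1.34, 1.32], [0.26, 2.42], [-1.36, 4.5], [0.01, 1.98], [-2.84, 2.84]. Speed limits (rad/s): [2.79, 2.79, 3.14, 3.14, 3.14, 3.14, 3.14].

## Interface

Orientations are given as a unit quaternion [x, y, z, w].
In Python, from station import arm, snapshot, camera_info, ticket gives the robot as it stands. Calls block until the motion is done:
- arm.movep(position, orientation): joint-space move of the TCP to a pose.
- arm.line_to(position, velocity=0.15, ori=None): straight line of the TCP; ori=None keeps the orientation; velocity is the mean speed in m/s.
- arm.move_j(angles): joint-space move.
- arm.move_gripper(opening, effort=None): opening from 0.0 (shut) to 1.0 (fully open); effort is the grip in N (None keeps the last); returns when the fingers have stopped.
- arm.pause(seconds).
- arm.ik(position, orientation): joint angles nearest the present ones, or None.
- snapshot(name): name is "scene" or "top" or "wrist"; returns the picture (400x640x3 uint8, blue, green, red); there is no depth.
- camera_info(name): a dict with "fx", "fy", "cx", "cy" (pixels), "R" (3x3) and "t" (3): a world point X has camera coordinates R X + t; the wrist camera has in their place "T_tool_cam" (4x4, takes a point from camera to tool coordinates, whose origin is the TCP and whose axes are the tool frame's). Camera axes: x right, y down, z forward; pixel columns grow to the right and rows downward; lengths in m; the calibration is good to about 2 mm. A picture is of the moment at which its call begins: read the wrist's pose just before it. camera_info takes no time and is no camera call.
A pose or a line that the arm cannot do raises arm.MotionError and nothing moves.
- ticket.finish_job(): hands the job in, once; it reports no verdict.
Readings, each from a call of its own:
- arm.read_time(): time.
- arm.read_joint_positions(): joint angles.
- arm.read_dq(): joint speeds.
- arm.read_effort(): joint torques, N m.
- arm.read_tool_pos(): TCP position.
- arm.read_eef_rot(): TCP orientation.
- arm.read_ft_force(): force on the tool from outside, world axes, zero at the start.
- arm.read_wrist_torque(): the same for the moment, N m.
- arm.read_opening(): opening from 0.0 (shut) to 1.0 (fully open).
Only numpy, scipy, OpenCV 4.12 (cv2) and the standard library are available. Lean on these libraries where they do the work, as an engineer would, in place of code of your own. Each camera call takes 0.05 s, during which the arm holds its last target.

## Task

Two plywood crates stand at the ends of a low fence on a stand, and one has a dispatch stamp (dark ring with an arrow) under its floor. Using only the fingertips, never pinching a crate or lifting it clear, tip first the left and then the right crate back over the fence, well over halfway to standing on end (about 60 degrees), so that its underside shows to the robot's side, and ease it down flat again without letting it drop. Then push the stamped crate sideways along the fence into the bay in the middle until the sprung catch snaps shut behind it; leave the other crate at its end and everything else alone.

Things in the scene. Friction and masses are not known exactly. Their poses are not given: they have to be found in the camera images.
- dispatch_bay: fixed low stand: board on legs, top 70 mm above the table, with aluminium fittings. Origin: on the table, below the middle of the fence's front face; x away from the robot, y left along the fence. Heights are above the board. Fence: 6 mm high, 5 mm thick, y = -259 to +259 mm with gaps at |y| 45 to 120 for the catches. A guide strip faces its middle at x = -176 mm, 14 mm high, 200 mm long plus ends turned outwards
- catch_left (a joint): left sprung catch: steel arm 48 mm long, 7 to 25 mm above the board, in a gap of the fence, from a pin at x +15, y +108 of the bay to a nose that stands 10 mm out of the fence at y +66 mm. 0 = shut, nose in the crate's way; grows to 0.6 rad as it swings away from the robot. A crate from the left swings it up to 0.25 rad aside (under 1 N) and it springs back to 0 behind the crate; it cannot be opened from inside, so it stops a crate that comes from the right
- catch_right (a joint): right sprung catch, mirror image of the left one (pin at y = -108, nose at y = -66 mm); 0 = shut
- crate_a: the stamped one of two otherwise equal open, empty plywood crates: 170 (x) x 120 (y) x 70 mm high, walls 6 mm of two slats (gap 33 to 37 mm up), floor top 10 mm up, 12 mm posts in the inner corners, 0.25 to 0.4 kg, centre of mass 20 mm up. Origin: centre of the underside; x away from the robot, z up. It stands at the left or right end of the fence, 180 to 195 mm from the middle
- crate_b: the other crate, same size and shape, no stamp, at the other end. How both behave: their far side starts within 12 mm of the fence. Pushed on the inside of the far wall 40 to 60 mm above the board, a crate slides to the fence, then tips over it, near edge rising, far wall leaning out to 65 mm beyond the fence; it would fall over past about 75 degrees. Pushed low down it only slides
- bay_seat (a point): point on the board in the middle of the bay, 88 mm in front of the fence: where the origin of the stamped crate shall end, its axes along those of dispatch_bay. Between the shut catches the crate has 4 mm play either way along y, and 6 mm along x
- stamp (a point): centre of the stamp under crate_a's floor (3 mm above the lower edges of its walls): a dark ring 92 mm across with an arrow in it; hidden until the crate is tipped
- crate_a_far (a point): middle of the lower edge of crate_a's far wall (85 mm from its origin along x), which stays down at the fence as the crate tips
- crate_b_far (a point): middle of the lower edge of crate_b's far wall, on the fence side
- steel_cup: bystander: steel measuring cup, 72 mm across, 82 mm high, standing on the board behind the middle of the fence; origin at the centre of its underside
- drop_bottle: bystander: small dark dropper bottle, 30 mm across, 62 mm high, standing on the board beside the cup; origin at the centre of its underside
- tub_lid_2: bystander: pink screw lid, 98 mm across, 16 mm high, on the table to the left of the stand; origin at the centre of its underside
- flat_brush: bystander: flat wooden brush, 190 x 20 x 11 mm, lying on the table to the far right; origin at the centre of its underside

How it is judged:
On the way, in this order (a step that is already met when the one before it is completed fails the run):
1. the left crate is tipped back by 50 degrees or more, the right one stands flat (((y of crate_a in the frame of dispatch_bay above 0.1 m and (angle between crate_a's own z axis and vertical above 0.87 rad and height (world z) of crate_a above 0.12 m) and angle between crate_b's own z axis and vertical below 0.05 rad and y of crate_b in the frame of dispatch_bay below -0.1 m) or (y of crate_b in the frame of dispatch_bay above 0.1 m and (angle between crate_b's own z axis and vertical above 0.87 rad and height (world z) of crate_b above 0.12 m) and angle between crate_a's own z axis and vertical below 0.05 rad and y of crate_a in the frame of dispatch_bay below -0.1 m))), for 0.2 s.
2. the left crate is flat again and the right one is tipped back by 50 degrees or more (((y of crate_a in the frame of dispatch_bay above 0.1 m and angle between crate_a's own z axis and vertical below 0.05 rad and (angle between crate_b's own z axis and vertical above 0.87 rad and height (world z) of crate_b above 0.12 m) and y of crate_b in the frame of dispatch_bay below -0.1 m) or (y of crate_b in the frame of dispatch_bay above 0.1 m and angle between crate_b's own z axis and vertical below 0.05 rad and (angle between crate_a's own z axis and vertical above 0.87 rad and height (world z) of crate_a above 0.12 m) and y of crate_a in the frame of dispatch_bay below -0.1 m))), for 0.2 s.
At the end, for the whole second after the job is handed in: The stamped crate stands flat in the bay (within 10 mm of its middle, within 0.08 rad of square), both catches have sprung shut, the other crate stands flat within 50 mm of where it began, and both are at rest (y of crate_a in the frame of dispatch_bay between -0.01 and 0.01 m and x of crate_a in the frame of dispatch_bay between -0.098 and -0.08 m and angle between the x axis of crate_a and the x axis of dispatch_bay, either way round below 0.08 rad and angle between each of crate_a, crate_b's own z axis and vertical below 0.05 rad and value of joint each of catch_left, catch_right below 0.05 rad and (y of crate_b in the frame of dispatch_bay above 0.1 m or y of crate_b in the frame of dispatch_bay below -0.1 m) and distance of crate_b from where it was at the start of the episode below 0.05 m and linear speed of each of crate_a, crate_b below 0.02 m/s); the robot touches nothing.
It fails at once if a crate is lifted or tipped the wrong way (the lower edge of its far wall rises more than 20 mm off the board) (height (world z) of any of crate_a_far, crate_b_far above 0.09 m).
It fails at once if a crate is dropped or flung (turns faster than 5 rad/s, as in a free drop of its near edge by about 30 mm) (angular speed of any of crate_a, crate_b above 5 rad/s).
It fails at once if a crate is pinched or pressed hard (over 60 N between it and the fingers) (contact force between any of crate_a, crate_b and the fingers above 60 N).
It fails at once if the unstamped crate is pushed towards the bay (y of crate_b in the frame of dispatch_bay between -0.1 and 0.1 m).
It fails at once if a bystander is moved more than 30 mm (distance of any of steel_cup, tub_lid_2, drop_bottle, flat_brush from where it was at the start of the episode above 0.03 m).
It also fails if it takes over 72 s, if anything falls off the work surface, if the arm or the gripper's body presses on something with over 40 N, if the wrist force passes 120 N, or if a joint passes its speed limit or range.

## Working session

There is one attempt and no reset: what is moved stays moved. The work goes in short steps, each a Python script; the robot and the scene stay as the last script left them, time stands still between calls to the robot, and variables do not carry over. Pictures are saved under pics/ and viewed, and the job is handed in when it is done.

```bash
ls; mkdir -p pics; python3 - <<'E'
from station import arm, snapshot, camera_info
import cv2
for n in ["scene","top"]:
    cv2.imwrite(f"pics/{n}0.png",snapshot(n)); print(n,camera_info(n))
print(camera_info("wrist"))
print(arm.read_time(),arm.read_tool_pos(),arm.read_eef_rot(),arm.read_joint_positions(),arm.read_opening())
E
```

```text
pics
scene {'fx': 460.31515888432796, 'fy': 460.31515888432796, 'cx': 325.6357710375802, 'cy': 201.82219849504563, 'R': array([[-0.51447607, -0.85728715,  0.0193162 ],
       [-0.36776134,  0.20024009, -0.90810545],
       [ 0.77463925, -0.47430227, -0.41829581]]), 't': array([0.33736661, 0.28819531, 0.78627357])}
top {'fx': 373.43810469070473, 'fy': 373.43810469070473, 'cx': 326.6733888465491, 'cy': 198.51680365513184, 'R': array([[ 0.00500451, -0.99998127,  0.00352218],
       [-0.99044701, -0.00544211, -0.13778641],
       [ 0.137803  , -0.00279898, -0.9904557 ]]), 't': array([0.02650086, 0.62807409, 1.18357358])}
{'fx': 342.9605516006108, 'fy': 342.9605516006108, 'cx': 321.68039677121226, 'cy': 200.552944222925, 'T_tool_cam': array([[ 1.71431114e-04, -3.25807568e-01,  9.45436089e-01,
        -6.93052836e-02],
       [ 9.99999912e-01, -3.05657241e-04, -2.86657707e-04,
         4.81995272e-04],
       [ 3.82374637e-04,  9.45436055e-01,  3.25807487e-01,
        -8.40669823e-02],
       [ 0.00000000e+00,  0.00000000e+00,  0.00000000e+00,
         1.00000000e+00]])}
0.1 [ 0.21770829 -0.61190128  0.30286269] [-0.69665801 -0.12107718  0.69694497 -0.11948069] [ 1.20250359  0.6157967  -0.01262568  1.42476223  0.00809219  1.10337747
 -0.04039963] 0.9986686308143293
```

View pics/scene0.png

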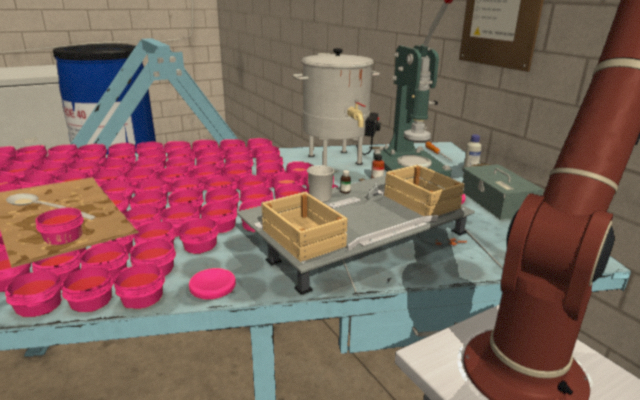

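View pics/top0.png

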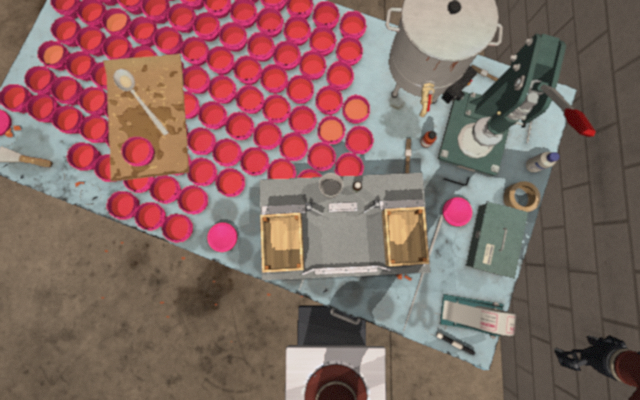

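```bash
python3 - <<'E'
import cv2
im=cv2.imread("pics/top0.png")[165:290,250:440]
cv2.imwrite("pics/top0z.png",cv2.resize(im,None,fx=4.2,fy=4.2,interpolation=cv2.INTER_CUBIC))
im=cv2.imread("pics/scene0.png")[140:300,225:485]
cv2.imwrite("pics/scene0z.png",cv2.resize(im,None,fx=3,fy=3,interpolation=cv2.INTER_CUBIC))
E
```

```text
(no output)
```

View pics/top0z.png

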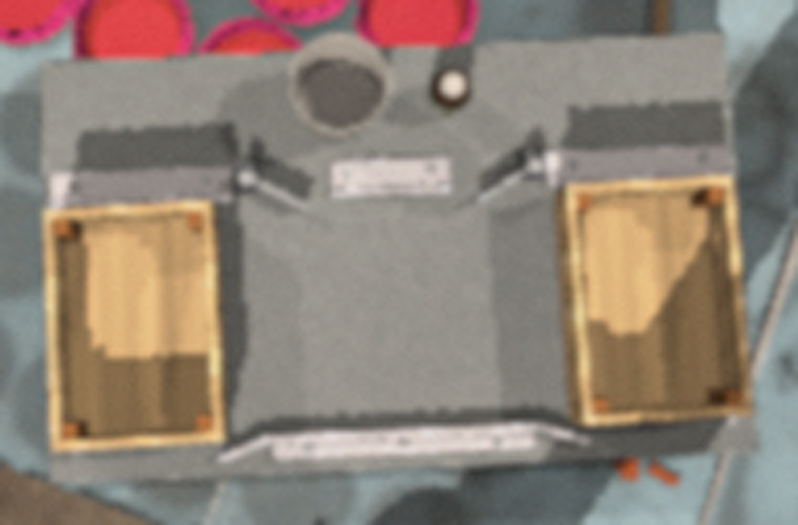

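View pics/scene0z.png

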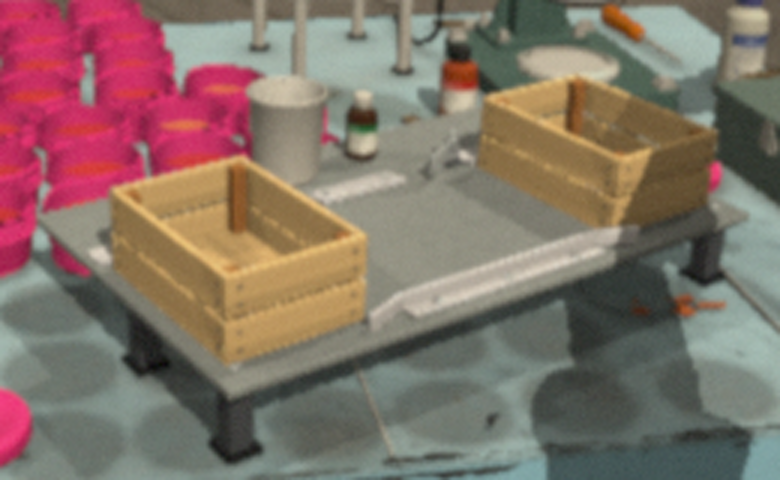

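```bash
cat > h.py <<'E'
import numpy as np
from station import arm, snapshot, camera_info
def back(name,u,v,z):
    c=camera_info(name);R=np.array(c['R']);t=np.array(c['t'])
    d=R.T@np.array([(u-c['cx'])/c['fx'],(v-c['cy'])/c['fy'],1]);o=-R.T@t
    return o+d*(z-o[2])/d[2]
def proj(name,X):
    c=camera_info(name);p=np.array(c['R'])@np.array(X)+np.array(c['t'])
    return c['cx']+c['fx']*p[0]/p[2],c['cy']+c['fy']*p[1]/p[2]
E
python3 - <<'E'
from h import *
def b(x,y,z): return back("top",250+(x+.5)/4.2-.5,165+(y+.5)/4.2-.5,z)[:2].round(4)
for n,pts,z in [("fenceM",[(331,193),(452,190)],.07),("fenceMtop",[(331,158),(452,156)],.076),("guide front",[(275,455),(540,445)],.07),("guide far top",[(278,428),(538,420)],.084),
 ("fence ends",[(50,203),(732,172)],.07),
 ("boardfar",[(42,62),(722,35)],.07),("cL",[(45,210),(214,203),(225,440),(53,450)],.14),("cR",[(564,186),(730,178),(750,410),(581,424)],.14),("cup",[(340,82)],.152),("bottle",[(452,85)],.132)]:
    print(n,[b(*p,z) for p in pts])
E
```

```text
fenceM [array([0.5853, 0.0241]), array([ 0.5881, -0.0682])]
fenceMtop [array([0.6114, 0.0242]), array([ 0.6135, -0.0678])]
guide front [array([0.389 , 0.0649]), array([ 0.3973, -0.1326])]
guide far top [array([0.4094, 0.0625]), array([ 0.4162, -0.1294])]
fence ends [array([0.5765, 0.2378]), array([ 0.6031, -0.2822])]
boardfar [array([0.6855, 0.2471]), array([ 0.7097, -0.2778])]
cL [array([0.5645, 0.2292]), array([0.5702, 0.1084]), array([0.4033, 0.0982]), array([0.3959, 0.2186])]
cR [array([ 0.5838, -0.1426]), array([ 0.5902, -0.262 ]), array([ 0.4259, -0.2711]), array([ 0.4156, -0.1519])]
cup [array([0.6565, 0.0186])]
bottle [array([ 0.6584, -0.0634])]
```

```bash
cat >> h.py <<'E'
from scipy.spatial.transform import Rotation as Ro
O=np.array([0.588,-0.023,0.07]); YAW=0.051
B=Ro.from_euler('z',YAW).as_matrix()
def W(p): return O+B@np.array(p)      # bay coords, z above board
def ori(lean=0.,flip=1,yaw=0.):
    # flip=1: camera on the far side; lean>0: gripper body leans away from robot
    # yaw about vertical additionally
    x=np.array([-np.sin(lean),0,-np.cos(lean)]); y=np.array([0,-1.*flip,0]); z=np.cross(x,y)
    return Ro.from_matrix(B@Ro.from_euler('z',yaw).as_matrix()@np.column_stack([x,y,z]))
def tcp_for_tip(tip,rot,L=0.073): # tip in bay coords: centre of finger end face
    return W(tip)-rot.as_matrix()[:,0]*L
def tip_now(L=0.073):
    r=Ro.from_quat(arm.read_eef_rot()).as_matrix(); return B.T@(np.array(arm.read_tool_pos())+r[:,0]*L-O)
E
python3 - <<'E'
from h import *
r0=Ro.from_quat(arm.read_eef_rot()).as_matrix();print(r0.round(3))
for yc in(.1917,-.1794):
  for flip in (1,-1):
    for lean in (0,.35):
      for tip in [(-.03,yc,.05),(.03,yc,.03),(-.03,yc,.15),(-.09,yc-.03*np.sign(yc),.02)]:
        r=ori(lean,flip); q=arm.ik(tcp_for_tip(tip,r),r.as_quat()); print(yc,flip,lean,tip,None if q is None else np.round(q,2))
  for yw in (np.pi/2,-np.pi/2):
    r=ori(0,1,yw)
    for tip in [(-.09,yc*.8,.02),(-.09,0,.02)]:
      q=arm.ik(tcp_for_tip(tip,r),r.as_quat()); print('push',yw,tip,None if q is None else np.round(q,2))
c=camera_info("scene");print(-np.array(c['R']).T@np.array(c['t']))
E
```

```text
[[-0.001  0.335 -0.942]
 [ 0.002 -0.942 -0.335]
 [-1.    -0.002  0.   ]]
0.1917 1 0 (-0.03, 0.1917, 0.05) [-0.26  0.63 -0.12  1.78  0.1   0.74 -1.95]
0.1917 1 0 (0.03, 0.1917, 0.03) [-0.26  0.73 -0.08  1.62  0.08  0.8  -1.89]
0.1917 1 0 (-0.03, 0.1917, 0.15) [-0.14  0.52 -0.3   1.66  0.18  0.99 -2.02]
0.1917 1 0 (-0.09, np.float64(0.1617), 0.02) [-0.26  0.6  -0.07  1.98  0.08  0.57 -1.91]
0.1917 1 0.35 (-0.03, 0.1917, 0.05) [-0.21  0.79 -0.15  1.48  0.01  1.22 -1.86]
0.1917 1 0.35 (0.03, 0.1917, 0.03) [-0.23  0.89 -0.09  1.28 -0.01  1.3  -1.81]
0.1917 1 0.35 (-0.03, 0.1917, 0.15) [-0.15  0.69 -0.26  1.37  0.05  1.43 -1.92]
0.1917 1 0.35 (-0.09, np.float64(0.1617), 0.02) [-0.19  0.74 -0.12  1.7  -0.    1.04 -1.81]
0.1917 -1 0 (-0.03, 0.1917, 0.05) [ 0.11  0.73 -0.74  1.76  0.62  0.89  0.72]
0.1917 -1 0 (0.03, 0.1917, 0.03) [ 0.1   0.84 -0.74  1.61  0.66  0.96  0.76]
0.1917 -1 0 (-0.03, 0.1917, 0.15) [ 0.23  0.68 -0.97  1.65  0.61  1.15  0.72]
0.1917 -1 0 (-0.09, np.float64(0.1617), 0.02) [ 0.04  0.65 -0.54  1.97  0.53  0.66  0.79]
0.1917 -1 0.35 (-0.03, 0.1917, 0.05) [ 0.14  0.93 -0.8
[... 1692 characters left out ...]
5) [ 0.61  0.92 -0.71  1.38  0.58  1.42  1.43]
-0.1794 -1 0.35 (0.03, -0.1794, 0.03) [ 0.53  1.02 -0.71  1.18  0.6   1.5   1.45]
-0.1794 -1 0.35 (-0.03, -0.1794, 0.15) [ 0.61  0.82 -0.75  1.28  0.52  1.6   1.48]
-0.1794 -1 0.35 (-0.09, np.float64(-0.1494), 0.02) [ 0.63  0.87 -0.7   1.62  0.57  1.25  1.35]
push 1.5707963267948966 (-0.09, -0.14352, 0.02) [ 0.5   0.64 -0.33  1.91  0.33  0.65  0.01]
push 1.5707963267948966 (-0.09, 0, 0.02) [ 0.25  0.61 -0.36  2.    0.37  0.59 -0.3 ]
push -1.5707963267948966 (-0.09, -0.14352, 0.02) [ 0.02  0.66  0.41  1.92 -0.42  0.65 -2.4 ]
push -1.5707963267948966 (-0.09, 0, 0.02) [-0.25  0.62  0.39  2.02 -0.41  0.59 -2.66]
[-0.32952423  0.60444314  0.58409003]
```

```bash
python3 - <<'E'
from h import *
import cv2
arm.move_gripper(0.0)
r=ori(0); y=.1917
arm.movep(tcp_for_tip((-.05,y,.16),r),r.as_quat())
print(arm.read_time(),arm.read_opening(),tip_now(),arm.read_ft_force())
cv2.imwrite("pics/w1.png",snapshot("wrist"));cv2.imwrite("pics/s1.png",snapshot("scene"))
E
```

```text
3.8083 -0.001399079074544698 [-0.04963665  0.19058764  0.15990681] [ 0.5711587  -0.21394826  0.04448463]
```

View pics/w1.png

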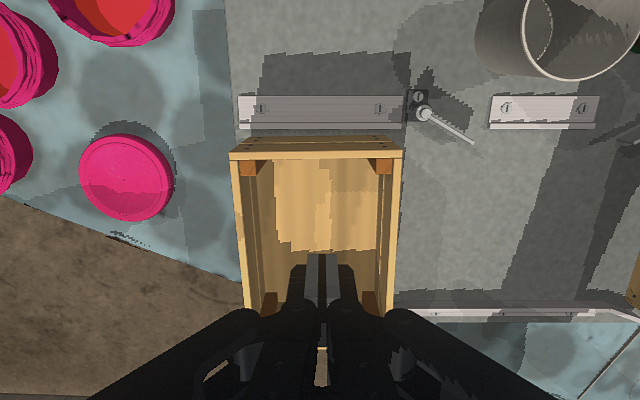

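View pics/s1.png

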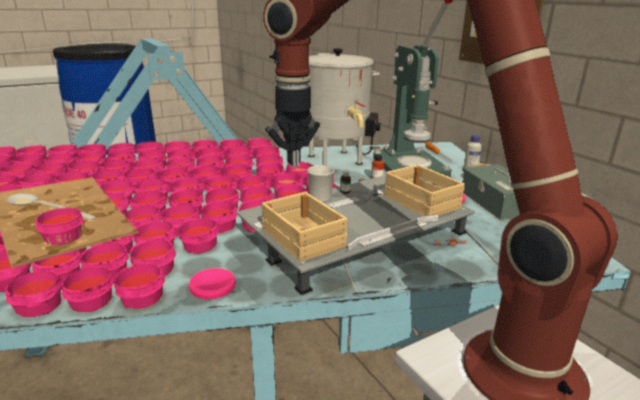

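```bash
cat >> h.py <<'E'
def wback(u,v,z,pos=None,q=None):
    c=camera_info("wrist");T=np.array(c['T_tool_cam'])
    R=Ro.from_quat(arm.read_eef_rot() if q is None else q).as_matrix();p=np.array(arm.read_tool_pos() if pos is None else pos)
    d=R@T[:3,:3]@np.array([(u-c['cx'])/c['fx'],(v-c['cy'])/c['fy'],1]);o=p+R@T[:3,3]
    return B.T@(o+d*(.07+z-o[2])/d[2]-O)
E
python3 - <<'E'
from h import *
for n,u,v,z in [("rimL",229,151,.07),("rimR",403,150,.07),("fenceEndL",239,128,0),("fenceEndR(y.12)",402,128,0),("midfence L",490,128,0),("midR",598,122,0),("crate far bot",247,138,0),("",388,137,0),("pin",424,113,.025),("nose",473,143,.016)]:
    print(n,wback(u,v,z).round(4))
# path ik
y=.1906
for th in np.radians(np.arange(0,66,10)):
    u=np.array([np.sin(th),0,np.cos(th)]);e=np.array([np.cos(th),0,-np.sin(th)])
    P=np.array([-.006*np.tan(th),y,0])
    r=ori(th*.5); a=r.as_matrix(); f=B.T@(-a[:,2])  # forward of finger (bay)
    c=P+.055*u-.006*e; tip=c-.011*f
    q=arm.ik(tcp_for_tip(tip,r),r.as_quat()); print(np.degrees(th).round(),tip.round(4),None if q is None else np.round(q,2))
E
```

```text
rimL [-0.0097  0.2536  0.07  ]
rimR [-0.0092  0.1349  0.07  ]
fenceEndL [-0.0028  0.2621  0.    ]
fenceEndR(y.12) [-0.0031  0.1205  0.    ]
midfence L [-0.0033  0.0441  0.    ]
midR [ 0.0017 -0.0485  0.    ]
crate far bot [-0.0115  0.2558  0.    ]
 [-0.0109  0.1322  0.    ]
pin [0.0116 0.1099 0.025 ]
nose [-0.0136  0.064   0.016 ]
0.0 [-0.017   0.1906  0.055 ] [-0.14  0.65 -0.29  1.73  0.25  0.8  -2.07]
10.0 [-0.0084  0.1906  0.0562] [-0.13  0.7  -0.31  1.63  0.21  0.93 -2.03]
20.0 [0.0002 0.1906 0.0556] [-0.12  0.75 -0.32  1.53  0.18  1.07 -1.99]
30.0 [0.0082 0.1906 0.0535] [-0.11  0.81 -0.32  1.42  0.16  1.2  -1.97]
40.0 [0.0154 0.1906 0.0498] [-0.12  0.87 -0.32  1.32  0.14  1.32 -1.95]
50.0 [0.0212 0.1906 0.0446] [-0.12  0.93 -0.32  1.22  0.12  1.44 -1.93]
60.0 [0.0247 0.1906 0.0382] [-0.12  0.99 -0.31  1.12  0.11  1.56 -1.91]
```

```bash
sed -i 's/^O=.*/O=np.array([0.586,-0.023,0.07]); YAW=0.051/' h.py; cat >> h.py <<'E'
def tpose(thd,y,h=.055,dx=0.):
    th=np.radians(thd)
    u=np.array([np.sin(th),0,np.cos(th)]);e=np.array([np.cos(th),0,-np.sin(th)])
    P=np.array([-.006*np.tan(th)+dx,y,0]); r=ori(th*.5); f=B.T@(-r.as_matrix()[:,2])
    return tcp_for_tip(P+h*u-.006*e-.011*f,r),r.as_quat()
def go(thd,y,v=.04,**k):
    p,q=tpose(thd,y,**k); arm.line_to(p,velocity=v,ori=q)
def st(tag=""): print(tag,round(arm.read_time(),2),tip_now().round(4),np.round(arm.read_ft_force(),2))
E
python3 - <<'E'
from h import *
import cv2
r=ori(0);y=.1925
arm.line_to(tcp_for_tip((-.05,y,.055),r),velocity=.1,ori=r.as_quat());st()
for a in (0,6,12,18,24): go(a,y);st(a)
cv2.imwrite("pics/s2.png",cv2.resize(snapshot("scene")[100:300,200:520],None,fx=2.4,fy=2.4))
cv2.imwrite("pics/w2.png",snapshot("wrist"))
E
```

```text
5.11 [-0.0495  0.1927  0.0557] [ 0.06 -0.52  0.78]
0 6.08 [-0.0179  0.1925  0.0547] [-2.72 -0.15  0.49]
6 6.46 [-0.0126  0.1925  0.0555] [-4.1   0.22  0.43]
12 6.83 [-0.0073  0.1925  0.056 ] [-4.28 -0.33 -0.39]
18 7.21 [-0.0019  0.1925  0.0558] [-3.96 -0.55  0.52]
24 7.58 [0.0033 0.1925 0.055 ] [-3.29 -0.06  1.55]
```

View pics/s2.png

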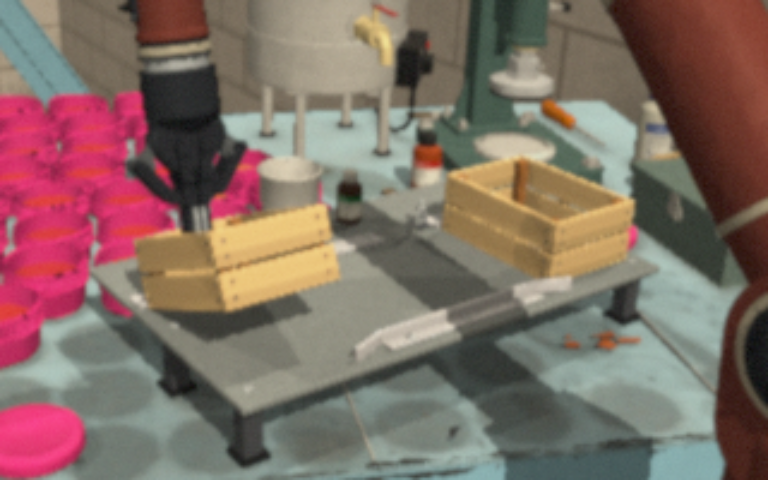

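View pics/w2.png

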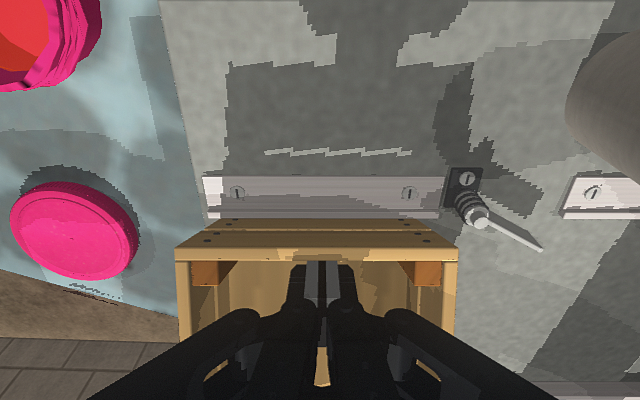

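```bash
python3 - <<'E'
from h import *
import cv2
y=.1925
for a in (30,36,42,48,53):
    go(a,y);st(a)
cv2.imwrite("pics/s3.png",cv2.resize(snapshot("scene")[100:300,200:520],None,fx=2.4,fy=2.4))
cv2.imwrite("pics/w3.png",snapshot("wrist"))
E
```

```text
30 8.05 [0.0085 0.1925 0.0536] [-4.08 -1.12  1.62]
36 8.42 [0.0129 0.1925 0.0517] [-1.53 -0.2   2.69]
42 8.78 [0.0168 0.1925 0.049 ] [-2.67 -0.93  2.88]
48 9.14 [0.0201 0.1924 0.0458] [-2.22 -0.57  1.63]
53 9.46 [0.0225 0.1925 0.0428] [-1.61 -0.55  2.02]
```

View pics/s3.png

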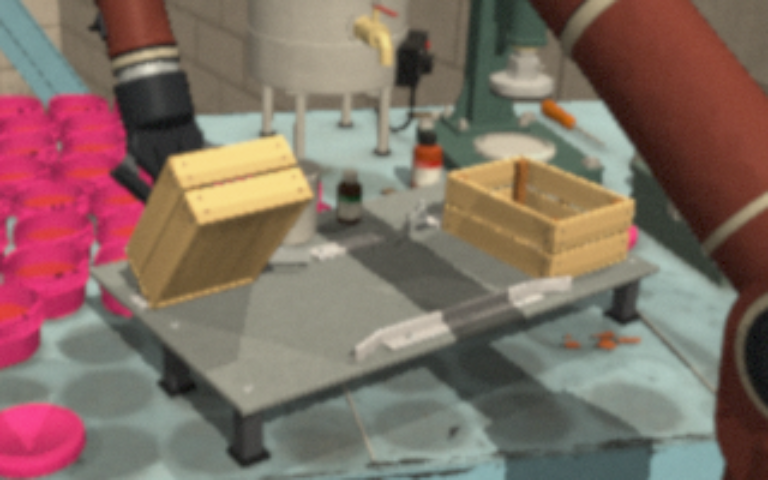

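View pics/w3.png

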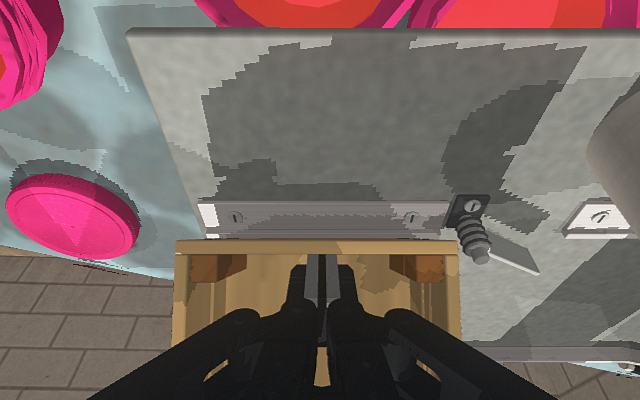

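```bash
python3 - <<'E'
from h import *
for th in (50,53,56,60,64):
    t=np.radians(th);u=np.array([np.sin(t),0,np.cos(t)]);e=np.array([np.cos(t),0,-np.sin(t)])
    P=np.array([-.006*np.tan(t),.194,0]);o=[]
    for p in (P-.17*e+[0,.06,0],P-.17*e-[0,.06,0],P-.17*e+.07*u+[0,.06,0],P-.17*e+.07*u-[0,.06,0],P+[0,.06,0]):
        a=proj("scene",W(p)); o.append(((a[0]-200)*2.4,(a[1]-100)*2.4))
    print(th,np.round(o).tolist())
E
```

```text
50 [[201.0, 225.0], [316.0, 198.0], [170.0, 157.0], [285.0, 134.0], [149.0, 308.0]]
53 [[197.0, 217.0], [312.0, 190.0], [166.0, 152.0], [280.0, 129.0], [149.0, 308.0]]
56 [[194.0, 209.0], [309.0, 182.0], [161.0, 146.0], [275.0, 124.0], [150.0, 309.0]]
60 [[189.0, 199.0], [303.0, 173.0], [155.0, 141.0], [269.0, 119.0], [151.0, 309.0]]
64 [[184.0, 190.0], [298.0, 165.0], [150.0, 136.0], [263.0, 115.0], [151.0, 310.0]]
```

```bash
python3 - <<'E'
from h import *
import cv2
y=.1925
for a in (57,61):
    go(a,y,v=.03);st(a)
arm.pause(.4)
s=snapshot("scene")
cv2.imwrite("pics/s4.png",cv2.resize(cv2.convertScaleAbs(s[130:250,220:360],alpha=1.6,beta=20),None,fx=4.5,fy=4.5,interpolation=cv2.INTER_CUBIC))
E
```

```text
57 9.88 [0.0242 0.1925 0.0402] [-1.81 -1.17  2.83]
61 10.2 [0.025  0.1925 0.0374] [-0.96 -1.22  1.91]
```

View pics/s4.png

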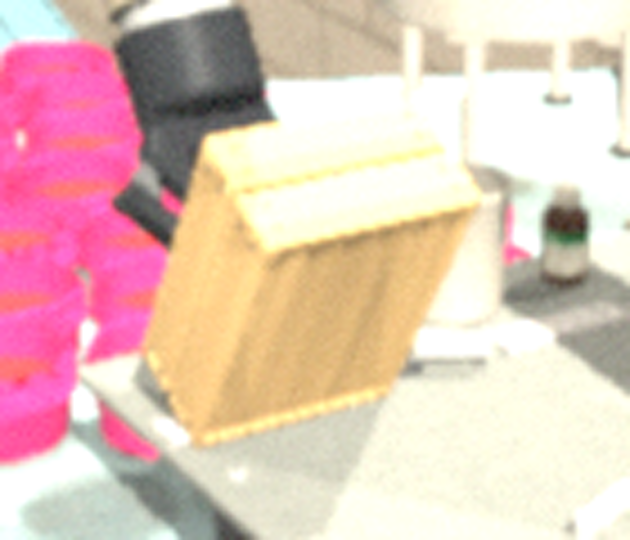

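The left crate's underside is bare (no ring), at about 58°. Easing it down.

```bash
python3 - <<'E'
from h import *
import cv2
y=.1925
for a in (55,48,40,32,24,16,8,3,0):
    go(a,y,v=.035)
    if a in(40,16,3,0): st(a)
for dx in(-.005,-.01,-.02): go(0,y,v=.02,dx=dx);st(dx)
s=snapshot("scene")
cv2.imwrite("pics/s5.png",cv2.resize(s[100:300,200:520],None,fx=2.4,fy=2.4))
E
```

```text
40 11.9 [0.0155 0.1925 0.0496] [-0.5   0.15  1.87]
16 13.35 [-0.0029  0.1926  0.056 ] [-3.04  1.02  2.72]
3 14.21 [-0.015   0.1925  0.0553] [-4.07 -0.08  3.26]
0 14.48 [-0.0174  0.1924  0.0546] [-4.44  0.39  2.28]
-0.005 14.88 [-0.0207  0.1923  0.0553] [ 0.01  0.54 -1.04]
-0.01 15.28 [-0.027   0.1925  0.0551] [-0.45 -0.02 -0.05]
-0.02 15.93 [-0.0369  0.1925  0.0551] [-0.52 -0.55  0.09]
```

View pics/s5.png

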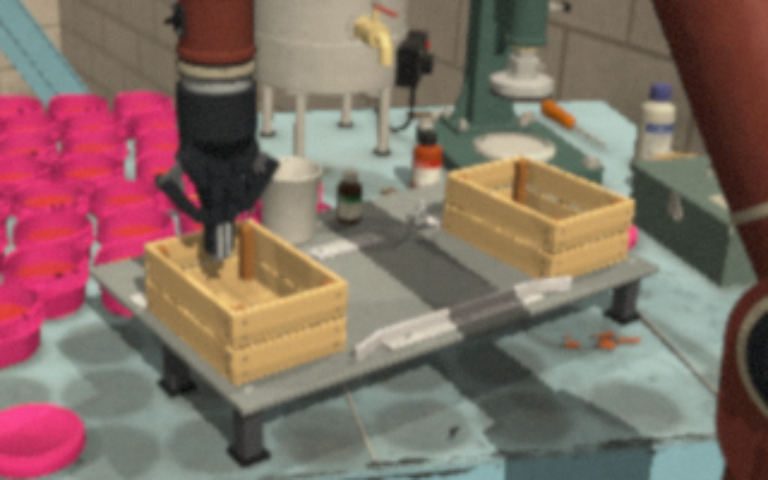

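```bash
python3 - <<'E'
from h import *
import cv2
r=ori(0)
arm.line_to(tcp_for_tip((-.04,.1925,.16),r),velocity=.15,ori=r.as_quat())
arm.movep(tcp_for_tip((-.05,-.18,.16),r),r.as_quat());st()
cv2.imwrite("pics/w6.png",snapshot("wrist"))
E
```

```text
18.23 [-0.0492 -0.1777  0.16  ] [0.84 0.29 0.24]
```

View pics/w6.png

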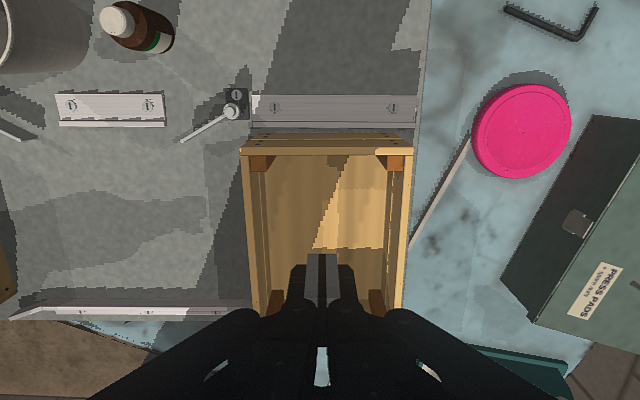

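```bash
python3 - <<'E'
from h import *
for n,u,v,z in [("rimL",240,148,.07),("rimR",413,148,.07),("fenceEndL",250,127,0),("fenceEndR(y-.259)",416,128,0),("midfence L",59,123,0),("midR",165,126,0),("nose",181,141,.016)]:
    print(n,wback(u,v,z).round(4))
E
```

```text
rimL [-0.0073 -0.122   0.07  ]
rimR [-0.0069 -0.2398  0.07  ]
fenceEndL [-0.0017 -0.1152  0.    ]
fenceEndR(y-.259) [-0.002  -0.2594  0.    ]
midfence L [0.0011 0.0501 0.    ]
midR [-0.0011 -0.0414  0.    ]
nose [-0.0114 -0.0602  0.016 ]
```

```bash
python3 - <<'E'
from h import *
import cv2
r=ori(0);y=-.180
arm.line_to(tcp_for_tip((-.05,y,.055),r),velocity=.1,ori=r.as_quat());st()
for a in (0,6,12,18,24,30,36,42,48,53):
    go(a,y,dx=-.001)
    if a in (0,6,24,42,53): st(a)
s=snapshot("scene")
cv2.imwrite("pics/s7.png",cv2.resize(s[100:300,200:520],None,fx=2.4,fy=2.4))
E
```

```text
19.48 [-0.0494 -0.1802  0.0557] [1.   0.97 0.59]
0 20.43 [-0.0185 -0.1798  0.0547] [-1.37 -0.15  0.46]
6 20.8 [-0.0139 -0.1801  0.0556] [-4.59 -0.18  1.63]
24 21.93 [ 0.0022 -0.18    0.0549] [-5.34  0.06  1.3 ]
42 23.02 [ 0.0158 -0.1799  0.049 ] [-1.82  0.48  2.62]
53 23.7 [ 0.0216 -0.18    0.0428] [-2.32  0.05  2.04]
```

View pics/s7.png

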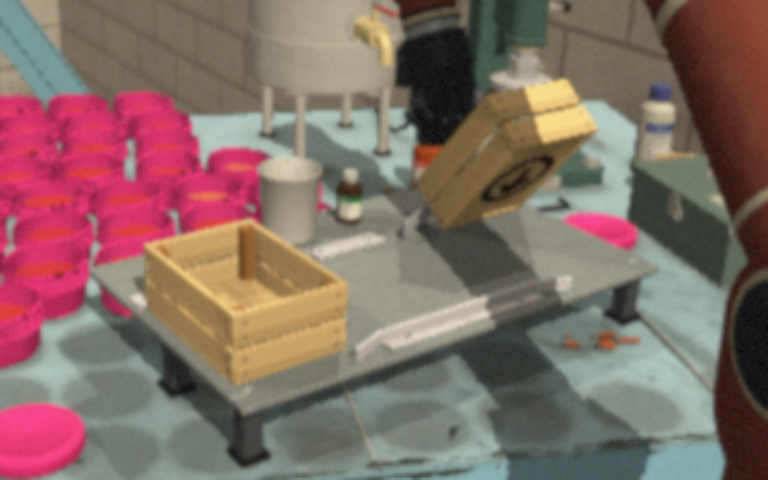

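Stamp (dark ring with arrow at about (517,180)) is on the right crate. A bit further, then down.

```bash
python3 - <<'E'
from h import *
import cv2
y=-.180
for a in (57,61): go(a,y,v=.03,dx=-.001)
st(61);arm.pause(.4)
s=snapshot("scene")
cv2.imwrite("pics/s8.png",cv2.resize(s[100:300,200:520],None,fx=2.4,fy=2.4))
for th in (50,53,56,60,64):
    t=np.radians(th);u=np.array([np.sin(t),0,np.cos(t)]);e=np.array([np.cos(t),0,-np.sin(t)])
    P=np.array([-.006*np.tan(t),-.181,0]);o=[]
    for p in (P-.17*e+[0,.06,0],P-.17*e-[0,.06,0],P-.17*e+.07*u+[0,.06,0],P-.17*e+.07*u-[0,.06,0],P+[0,.06,0]):
        a=proj("scene",W(p)); o.append(((a[0]-200)*2.4,(a[1]-100)*2.4))
    print(th,np.round(o).tolist())
E
```

```text
61 24.39 [ 0.0241 -0.1799  0.0374] [-0.38  0.25  2.2 ]
50 [[519.0, 149.0], [599.0, 130.0], [487.0, 94.0], [568.0, 78.0], [441.0, 228.0]]
53 [[515.0, 142.0], [596.0, 123.0], [482.0, 89.0], [563.0, 73.0], [441.0, 228.0]]
56 [[512.0, 136.0], [592.0, 117.0], [477.0, 85.0], [557.0, 70.0], [442.0, 228.0]]
60 [[506.0, 128.0], [587.0, 110.0], [470.0, 81.0], [550.0, 66.0], [443.0, 229.0]]
64 [[501.0, 120.0], [582.0, 103.0], [463.0, 77.0], [543.0, 62.0], [444.0, 229.0]]
```

View pics/s8.png

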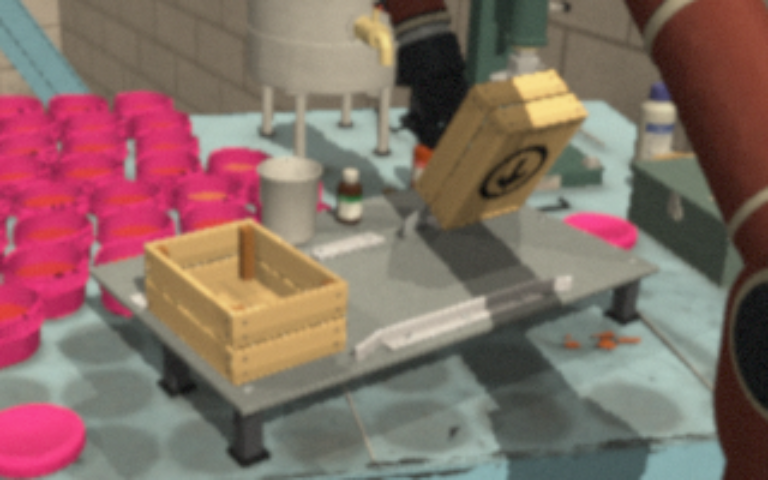

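```bash
python3 - <<'E'
from h import *
import cv2
y=-.180
for a in (55,48,40,32,24,16,8,3,0): go(a,y,v=.035,dx=-.001)
st(0)
for dx in(-.005,-.01,-.02,-.035): go(0,y,v=.02,dx=dx)
st()
r=ori(0)
arm.line_to(tcp_for_tip((-.06,y,.16),r),velocity=.12,ori=r.as_quat());arm.pause(.2)
st()
cv2.imwrite("pics/w9.png",snapshot("wrist"))
s=snapshot("scene")
cv2.imwrite("pics/s9.png",cv2.resize(s[100:300,200:520],None,fx=2.4,fy=2.4))
E
```

```text
0 28.68 [-0.0183 -0.1801  0.0548] [-4.8  -1.47  1.22]
 30.98 [-0.0518 -0.18    0.055 ] [ 0.56 -0.11  0.43]
 32.2 [-0.0603 -0.1798  0.1592] [-0.27 -0.59 -0.46]
```

View pics/w9.png

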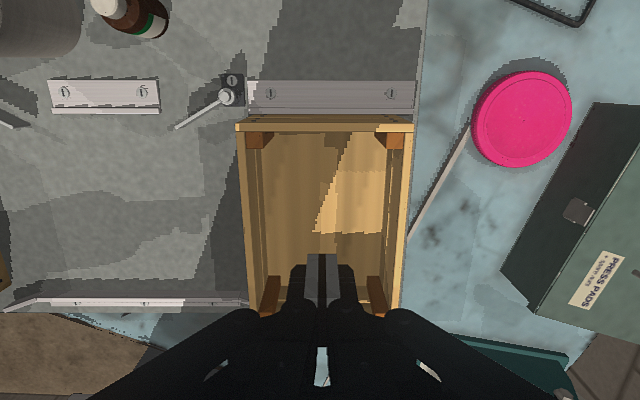

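View pics/s9.png

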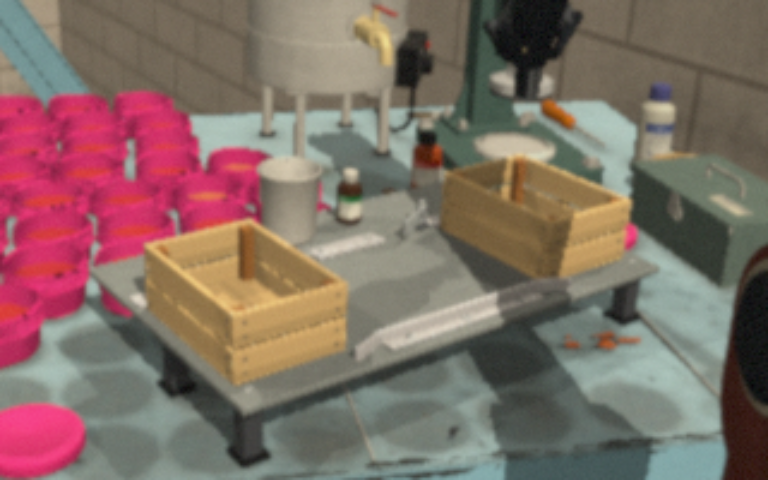

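```bash
cat >> h.py <<'E'
RP=ori(0,1,np.pi/2)
def gp(x,y,z,v=.05): arm.line_to(tcp_for_tip((x,y,z),RP),velocity=v,ori=RP.as_quat())
E
python3 - <<'E'
from h import *
import cv2
arm.movep(tcp_for_tip((-.088,-.165,.16),RP),RP.as_quat())
arm.move_gripper(.5)
gp(-.088,-.165,.09,.12)
cv2.imwrite("pics/w10.png",snapshot("wrist"))
gp(-.088,-.160,.030,.06);st()
gp(-.088,-.134,.030,.03);st()
for y in(-.12,-.10): gp(-.088,y,.03,.04);st()
cv2.imwrite("pics/s10.png",cv2.resize(snapshot("scene")[100:300,200:520],None,fx=2.4,fy=2.4))
cv2.imwrite("pics/w11.png",snapshot("wrist"))
E
```

```text
35.92 [-0.0876 -0.1601  0.0304] [0.08 0.38 0.61]
 36.94 [-0.088  -0.1341  0.03  ] [ 0.14 -1.42  1.22]
 37.44 [-0.088  -0.1188  0.0299] [0.03 0.1  0.  ]
 38.09 [-0.0878 -0.0995  0.0301] [-0.02 -0.15  0.67]
```

View pics/w11.png

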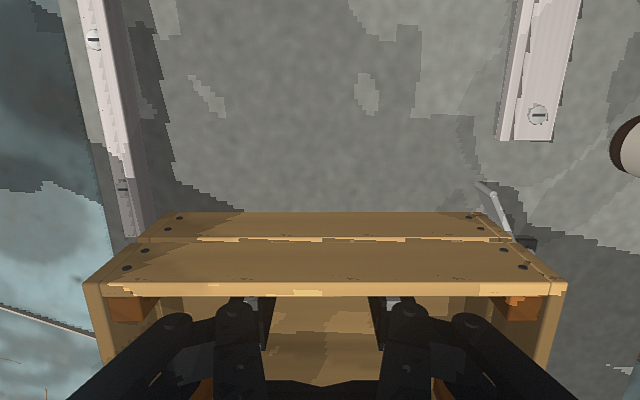

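View pics/s10.png

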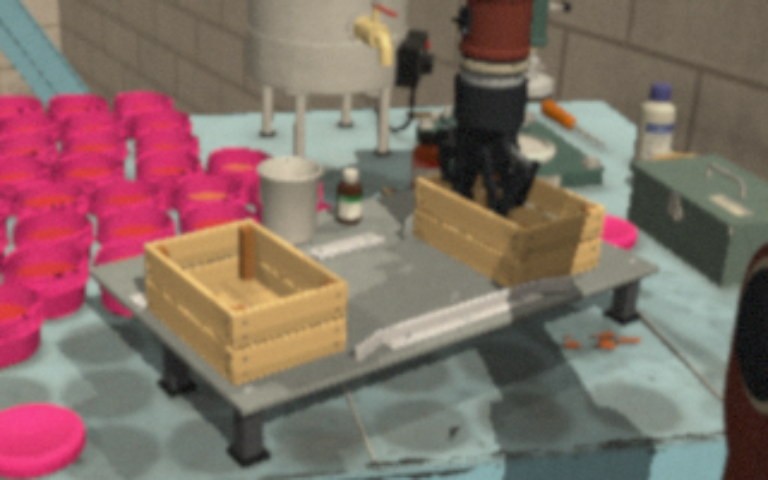

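```bash
python3 - <<'E'
from h import *
import cv2
for y in(-.07,-.04,-.01,.01,.025,.036,.04,.043):
    gp(-.088,y,.03,.04); f=arm.read_ft_force(); st(y)
    if np.hypot(f[0],f[1])>12: break
cv2.imwrite("pics/s12.png",cv2.resize(snapshot("scene")[100:300,200:520],None,fx=2.4,fy=2.4))
cv2.imwrite("pics/w12.png",snapshot("wrist"))
E
```

```text
-0.07 39.09 [-0.0876 -0.0695  0.0301] [ 0.69 -0.08  0.55]
-0.04 39.99 [-0.0877 -0.0395  0.0301] [0.49 0.39 0.11]
-0.01 40.89 [-0.0877 -0.0095  0.0301] [-0.06  0.11  0.08]
0.01 41.54 [-0.0878  0.0108  0.0301] [ 0.71 -0.12 -0.66]
0.025 42.07 [-0.0878  0.0258  0.0301] [-0.06  0.37 -0.24]
0.036 42.49 [-0.0879  0.0369  0.0301] [0.22 0.07 0.22]
0.04 42.74 [-0.0879  0.0405  0.03  ] [-0.36  0.84  0.04]
0.043 42.99 [-0.088   0.0432  0.03  ] [0.14 0.33 0.73]
```

View pics/w12.png

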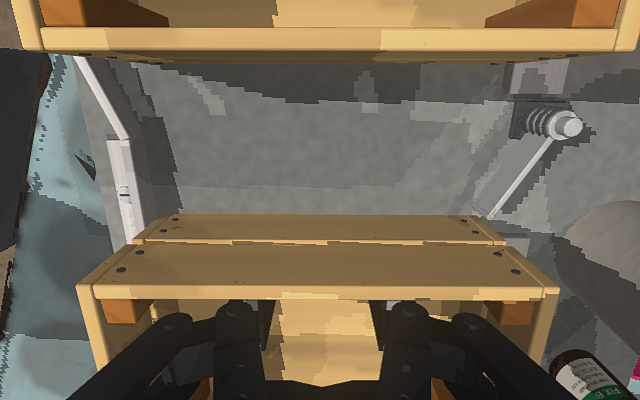

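View pics/s12.png

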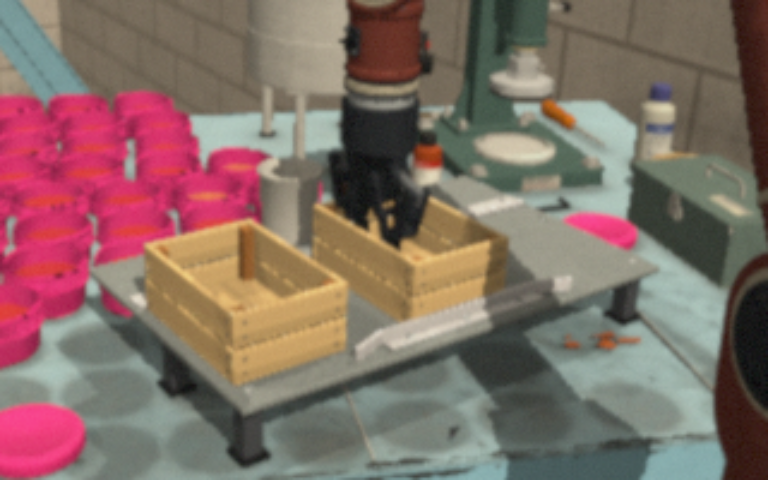

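```bash
python3 - <<'E'
from h import *
import cv2
for y in(.0445,.046,.0475,.049,.0505,.052):
    gp(-.088,y,.03,.02); arm.pause(.05); f=np.mean([arm.read_ft_force() for _ in range(5)],0); st(y); print(f.round(2))
    if abs(f[1])>3: break
cv2.imwrite("pics/w13.png",snapshot("wrist"))
E
```

```text
0.0445 43.39 [-0.0881  0.0444  0.03  ] [ 0.68 -1.53  0.49]
[ 0.68 -1.53  0.49]
0.046 43.69 [-0.088   0.0462  0.03  ] [-0.04 -1.69 -0.02]
[-0.04 -1.69 -0.02]
0.0475 43.99 [-0.088   0.0478  0.03  ] [ 0.34 -0.62 -0.63]
[ 0.34 -0.62 -0.63]
0.049 44.29 [-0.088   0.0492  0.03  ] [ 0.02 -0.63 -0.15]
[ 0.02 -0.63 -0.15]
0.0505 44.59 [-0.0881  0.0502  0.03  ] [-0.22 -1.98  1.06]
[-0.22 -1.98  1.06]
0.052 44.89 [-0.0881  0.0511  0.03  ] [-0.29 -4.79  2.11]
[-0.29 -4.79  2.11]
```

View pics/w13.png

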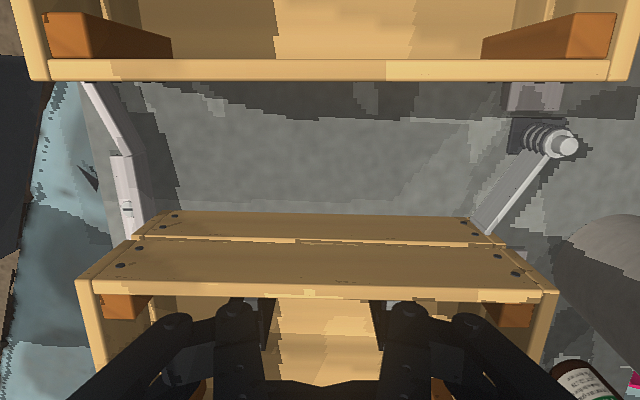

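```bash
python3 - <<'E'
from h import *
import cv2
gp(-.088,.025,.03,.04); gp(-.088,.01,.17,.12)
arm.pause(.2);st()
cv2.imwrite("pics/w14.png",snapshot("wrist"))
r=ori(0)
arm.movep(tcp_for_tip((-.13,-.05,.24),r),r.as_quat());arm.pause(.3);st()
cv2.imwrite("pics/w15.png",snapshot("wrist"))
cv2.imwrite("pics/s15.png",cv2.resize(snapshot("scene")[100:300,200:520],None,fx=2.4,fy=2.4))
E
```

```text
47.29 [-0.0883  0.0101  0.1695] [0.11 0.3  0.21]
 48.73 [-0.13   -0.0499  0.2397] [ 0.28 -0.67 -0.21]
```

View pics/w15.png

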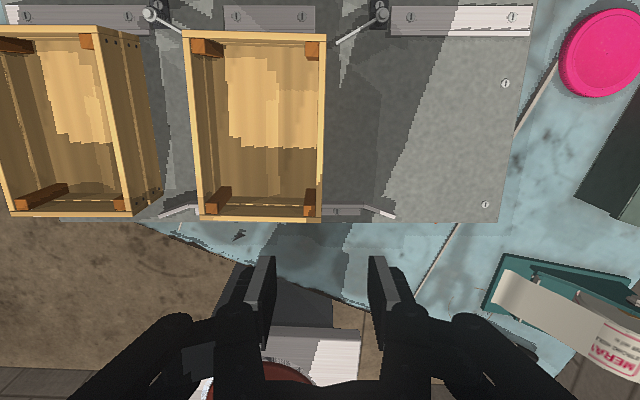

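View pics/s15.png

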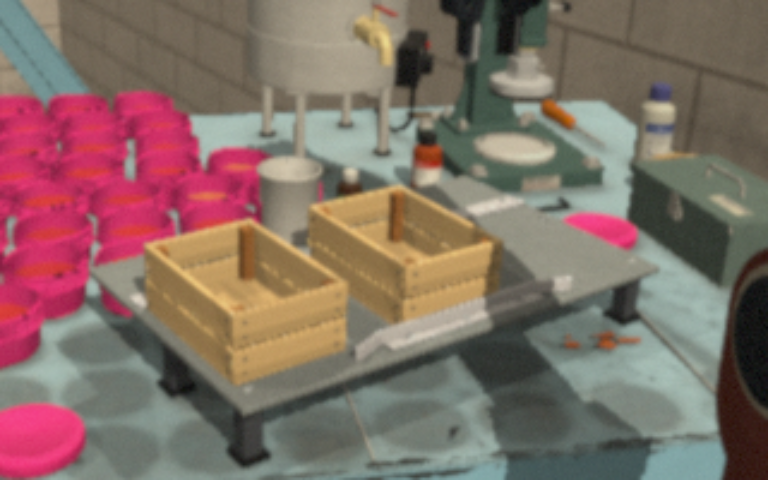

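```bash
python3 - <<'E'
from h import *
import cv2
im=cv2.imread("pics/w15.png")[0:90,130:410]
cv2.imwrite("pics/w15z.png",cv2.resize(im,None,fx=2.8,fy=2.8,interpolation=cv2.INTER_CUBIC))
for n,u,v,z in [("crate rim L",182,31,.07),("rim R",326,34,.07),("near L",199,221,.07),("near R",321,222,.07),("pinL",150,14,.03),("pinR",383,14,.03),("noseR",338,44,.016),("fence end midL",224,30,0),("midR",316,30,0)]:
    print(n,wback(u,v,z).round(4))
E
```

```text
crate rim L [-0.0059  0.0646  0.07  ]
rim R [-0.0082 -0.0539  0.07  ]
near L [-0.1747  0.0703  0.07  ]
near R [-0.1757 -0.0496  0.07  ]
pinL [0.0133 0.1067 0.03  ]
pinR [ 0.0132 -0.1064  0.03  ]
noseR [-0.0105 -0.0662  0.016 ]
fence end midL [0.0039 0.048  0.    ]
midR [ 0.0039 -0.0446  0.    ]
```

View pics/w15z.png

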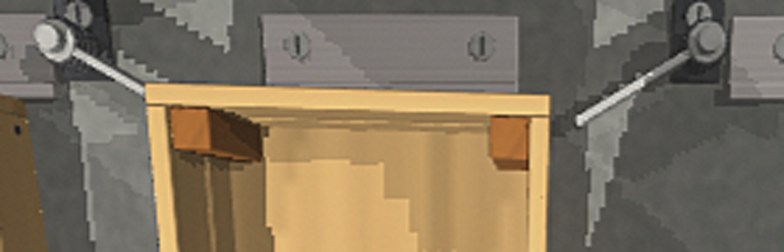

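View pics/w14.png

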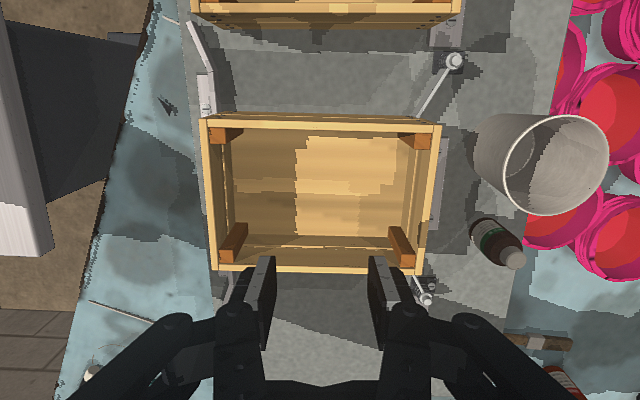

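```bash
python3 - <<'E'
from h import *
import cv2
arm.movep(tcp_for_tip((-.088,0.0,.13),RP),RP.as_quat())
gp(-.088,-.01,.03,.1);gp(-.088,-.03,.03,.05)
for y in(-.035,-.038,-.041):
    gp(-.088,y,.03,.02); f=arm.read_ft_force(); st(y)
    if abs(f[1])>4: break
gp(-.088,-.01,.03,.05); gp(-.088,0,.13,.12)
r=ori(0)
arm.movep(tcp_for_tip((-.13,-.0,.24),r),r.as_quat());arm.pause(.3);st()
cv2.imwrite("pics/w16.png",snapshot("wrist"))
cv2.imwrite("pics/t16.png",cv2.resize(snapshot("top")[165:290,250:440],None,fx=4.2,fy=4.2,interpolation=cv2.INTER_CUBIC))
E
```

```text
-0.035 52.03 [-0.0878 -0.0349  0.0301] [-0.5   0.28  0.07]
-0.038 52.33 [-0.0879 -0.038   0.03  ] [0.12 0.98 0.24]
-0.041 52.63 [-0.088  -0.0413  0.03  ] [-0.1  -0.07  0.98]
 55.84 [-1.300e-01 -1.000e-04  2.396e-01] [-0.09 -0.38 -0.57]
```

View pics/w16.png

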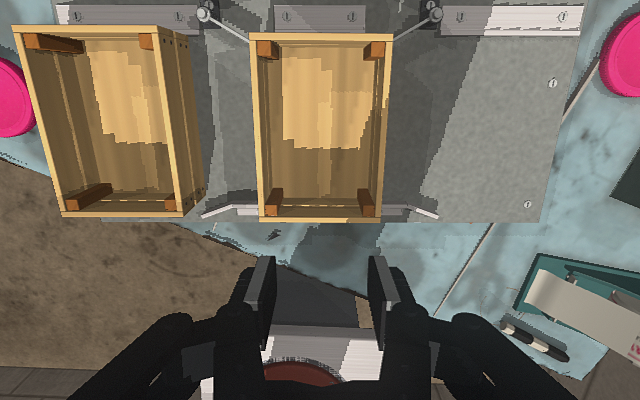

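View pics/t16.png

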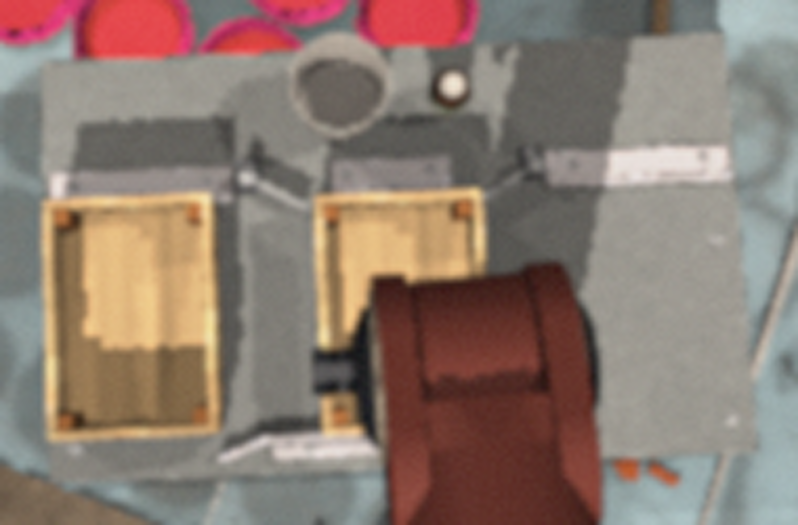

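```bash
python3 - <<'E'
from h import *
from station import ticket
for n,u,v,z in [("rimL",250,35,.07),("rimR",394,35,.07),("nearL",258,221,.07),("nearR",381,221,.07),("pinL",203,14,.03),("pinR",436,14,.03)]:
    print(n,wback(u,v,z).round(4))
print(arm.read_time()); ticket.finish_job()
E
```

```text
rimL [-0.0089  0.0587  0.07  ]
rimR [-0.009  -0.0601  0.07  ]
nearL [-0.1747  0.0622  0.07  ]
nearR [-0.1747 -0.0587  0.07  ]
pinL [0.0132 0.1081 0.03  ]
pinR [ 0.0132 -0.1049  0.03  ]
55.9417
the job is handed in; nothing more can be done
```

I handed the job in at 55.9 s, and the last camera checks agree that the end state was met; the system gives no verdict.

- **Tipping:** I tipped the left crate back to about 58°. Its underside was bare, so I eased it down flat. The right crate went to about 59° and showed the ring and arrow, so it is the stamped one. I eased it down flat as well.
- **Into the bay:** I pushed the stamped crate left along the fence from inside until it rested against the left catch (about 5 N). It then looked 5–7 mm off centre, so I nudged it back a few millimetres.
- **Last checks:**
    - **Stamped crate:** it reads about 0–2 mm from the bay's middle and about 3 mm off the seat in x, which is within the 2 mm calibration plus my pixel error. Its yaw is within about 0.02 rad of square.
    - **Catches:** both look shut and symmetric. I judged this by eye, as I had no joint readings.
    - **Unstamped crate:** it stands flat at its left end, about 8 mm nearer the fence than at the start.
    - **Bystanders:** the cup, bottle and tub lid look unmoved. I did not check the brush separately, but the arm never went near it.
- **Disagreement:** the wrist and top cameras differed by 2–5 mm on where the fence stands, so I steered by contact and by the fence and pins.

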